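Find the jar with the loose lid and set it aside

TASK

One of the three square jars in the leaning rack has a loose screw lid: twist the lids in the unscrewing direction until you find the one that gives, and turn it at least 20 degrees while its jar is still in the rack. Then lift that jar out, set it down gently, upright, on the floor of the plywood tray and let go, leaving its lid turned as it is. Leave the two good jars in their nests, and the tin and the round jar where they stand.

Things in the scene. Friction and masses are not known exactly. Their poses are not given: they have to be found in the camera images.
- rack: plywood rack on a dark base, fixed on the table, 360 mm long along its own y and 130 mm deep. Its nest block leans 0.52 rad (30 degrees) towards the rack's -x side (the robot's side when yaw is 0), with three square nests in a row along its y, 110 mm apart, 52 mm square and 30 mm deep along the lean. Origin: centre of the underside; z up. Lid tops stand about 122 mm above the table
- tray_in (a point): centre of the inner floor of the shallow plywood returns tray, fixed on the table; inside 158 mm (its x) by 198 mm (its y), walls 6 mm thick, rim 35 mm above the table; floor 6 mm above the table. A tin stands near its -y end; the +y half is free
- tin: plain steel tin, 62 mm across, 50 mm high, standing in the tray 60 mm from the tray centre towards the tray's -y end; origin at the centre of its underside; stays there
- honey: round amber glass jar with a dark lid, 60 mm across, 75 mm high, standing alone on the table between rack, tray and robot; origin at the centre of its underside; a bystander
- jar_a_lid (a point): middle of the dark steel screw lid (six-sided, 44 mm across flats, 30 mm high; at lid angle 0 two flats face the jar's +y and -y) of one of three look-alike jars in the rack; nests vary. On the jar's axis, 77 mm above the jar's underside, 98 mm above the table in the rack. Axes are the jar's: z along its axis out of the lid, leaning as the nests do; y along the rack's y
- jar_a: that jar: amber glass, 50 mm square and 52 mm high, then a 36 mm neck 10 mm high, then the lid, 62 to 92 mm above the underside. Origin at the centre of its underside, axes as at the lid. 0.2 to 0.4 kg; it lifts straight out of its nest along its axis, held by the lid; it can turn some 0.05 rad in the nest
- lid_a (a joint): angle of that lid on its jar, rad, 0 at the start, growing as it is unscrewed (anticlockwise seen from outside, about the jar's +z). A tight lid gives at most 0.02 rad, then holds; the loose one breaks away at about 0.15 N m, turns with that drag, stays where it is left and stops at 1.0 rad
- jar_b_lid (a point): middle of the dark steel screw lid (six-sided, 44 mm across flats, 30 mm high; at lid angle 0 two flats face the jar's +y and -y) of one of three look-alike jars in the rack; nests vary. On the jar's axis, 77 mm above the jar's underside, 98 mm above the table in the rack. Axes are the jar's: z along its axis out of the lid, leaning as the nests do; y along the rack's y
- jar_b: that jar: amber glass, 50 mm square and 52 mm high, then a 36 mm neck 10 mm high, then the lid, 62 to 92 mm above the underside. Origin at the centre of its underside, axes as at the lid. 0.2 to 0.4 kg; it lifts straight out of its nest along its axis, held by the lid; it can turn some 0.05 rad in the nest
- lid_b (a joint): angle of that lid on its jar, rad, 0 at the start, growing as it is unscrewed (anticlockwise seen from outside, about the jar's +z). A tight lid gives at most 0.02 rad, then holds; the loose one breaks away at about 0.15 N m, turns with that drag, stays where it is left and stops at 1.0 rad
- jar_c_lid (a point): middle of the dark steel screw lid (six-sided, 44 mm across flats, 30 mm high; at lid angle 0 two flats face the jar's +y and -y) of one of three look-alike jars in the rack; nests vary. On the jar's axis, 77 mm above the jar's underside, 98 mm above the table in the rack. Axes are the jar's: z along its axis out of the lid, leaning as the nests do; y along the rack's y
- jar_c: that jar: amber glass, 50 mm square and 52 mm high, then a 36 mm neck 10 mm high, then the lid, 62 to 92 mm above the underside. Origin at the centre of its underside, axes as at the lid. 0.2 to 0.4 kg; it lifts straight out of its nest along its axis, held by the lid; it can turn some 0.05 rad in the nest
- lid_c (a joint): angle of that lid on its jar, rad, 0 at the start, growing as it is unscrewed (anticlockwise seen from outside, about the jar's +z). A tight lid gives at most 0.02 rad, then holds; the loose one breaks away at about 0.15 N m, turns with that drag, stays where it is left and stops at 1.0 rad
There are look-alikes about, which are no part of the job. What is shaped like the jar_c but purple or red is not meant.

How it is judged:
By the outcome, as a careful person would: the job done as asked, in the order asked, and still so for the second after the job is handed in, with the robot touching nothing.
It also fails if it takes over 66 s, if anything falls off the work surface, if the arm or the gripper's body presses on something with over 40 N, if the wrist force passes 120 N, or if a joint passes its speed limit or range.

ROBOT

A 6-joint arm with a two-finger parallel gripper is mounted at the origin on the work surface. World frame = base frame: x ahead of the robot, y to its left, z up, the work surface at z = 0. Lengths are in m, angles in degrees, forces in N, time in s.
With the tool pointing down it reaches from about 0.375 to 0.975 m from the base axis. Payload 3.8 kg.
Tool frame: the origin (TCP) lies on the centre line of the jaws, within the pads' length; the fingertips stand 19 mm ahead of it and the grasp point (between the pads) is the TCP; z points along the fingers, x is the direction in which the jaws open and shut, and the axes are right-handed (so a half turn about z gives the same grasp; the last joint's range is limited). The gripper opens to 88 mm and grips with 3 to 60 N. Pads are 18 mm wide; open, the fingers measure 123 mm over their backs; the gripper's body (75 mm by 187 mm) begins 45 mm behind the grasp point.
Start: joints at [63.318, 15.12, 91.902, -0, 72.978, -2.114], TCP at [0.281, 0.614, 0.258] pointing down, gripper open.
Joint ranges: [-150.88, 150.88], [-54.13, 125.18], [17.81, 147.31], [-75.09, 255.09], [0, 152.58], [-146.25, 146.25]. Speed limits (degrees/s): [147.25, 147.25, 180, 180, 180, 180].

INTERFACE

Orientations are given as [roll, pitch, yaw] about the fixed x, y, z axes, in that order (R = Rz(yaw) Ry(pitch) Rx(roll)).
In Python, from plant import manip gives the robot as it stands. The module is installed in compiled form; this text tells all that it offers.
- The arm moves only by the tool play_rows, never from a script. Its argument "series" is a list of rows, each an object of numbers: "tx", "ty", "tz": the shift along the tool's x, y, z in cm; "ax", "ay", "az": the turn, a rotation vector about the tool's x, y, z in degrees. In form: [{"tx": .., "ty": .., "tz": .., "ax": .., "ay": .., "az": ..}, ...]. A call has 1 to 8 rows; each row shifts and turns the commanded pose from where the row before left it, along the tool's axes as they then stand; what a row does not reach is not made up. A row lasts 1/12 s, in which the tool goes at most 41.7 mm and 7.16 degrees, less where a joint would pass 70% of its speed; a pose out of reach is approached as far as the arm can. A call with a gripper value outside its range is refused whole. "hand" is the closure, from 0 (fully open) to 1 (shut), set as the call begins (left out, the last holds). The fingers move at their own pace and stop on an object; "grip_force" is the grip in N (left out, the last holds). Time passes only in rows, so rows that do not move let the fingers close. It gives the time, the measured TCP pose, the force and the opening at its end, in the units of the state.
- manip.observe(): the state, without advancing time (a new reading comes with each control period).
- manip.grab_frame(name): name is "scene" or "top" or "wrist"; returns a dict with "img" (420x560x3 uint8, red, green, blue), "intrinsics" (3x3 intrinsics, pixels), "k1" (the pictures are not rectified: a ray, as slopes to the right and down, at radius r is drawn at 1 + k1 r^2 times it, then the intrinsics apply), "world_to_cam" (4x4, takes a point from world to camera coordinates). Camera axes: x right, y down, z forward; pixel columns grow to the right and rows downward; lengths in m; the calibration is good to about 2 mm. A picture is of the moment at which its call begins. There is no depth.
- manip.sign_off(): hands the job in, once; it reports no verdict.
The state is a dict: "t": time; "joint_positions": joint angles; "qd": joint speeds; "joint_efforts": joint torques, N m; "tool_pos": TCP position; "orientation": TCP orientation; "ft_force": force on the tool from outside, world axes, zero at the start; "moment": the same for the moment, N m; "gripper_width": finger opening in m.
Only numpy, scipy, OpenCV 4.12 (cv2) and the standard library are available. Lean on these libraries where they do the work, as an engineer would, in place of code of your own. Each camera call takes 0.05 s, during which the arm holds its last target.

## Working session

There is one attempt and no reset: what is moved stays moved. The work goes in short steps, Python scripts to look and compute and a tool call to move; the robot and the scene stay as the last step left them, time stands still between calls to the robot, and variables do not carry over. Pictures are saved under pics/ and viewed, and the job is handed in when it is done.

Besides the shell and the picture viewer there is one more tool, called after ">>>" as name([rows], argument=value, ...), one row to a line, values as JSON. play_rows: Moves the arm, as the interface text tells. Its arguments: {"type":"object","properties":{"series":{"type":"array"},"hand":{"type":"number"},"grip_force":{"type":"number"}},"required":["series"]}

```bash
mkdir -p pics
python3 - <<'E'
from plant import manip
import cv2
print(manip.observe())
for n in ["scene","top","wrist"]:
    f=manip.grab_frame(n); cv2.imwrite(f"pics/{n}0.png",f["img"][:,:,::-1])
    print(n,f["intrinsics"],f["k1"],f["world_to_cam"])
    import pickle; pickle.dump(f,open(f"pics/{n}0.pkl","wb"))
E
```

```text
{'t': 0.0, 'joint_positions': array([ 6.33167206e+01,  1.51673151e+01,  9.19790882e+01, -1.91659498e-05,
        7.29767251e+01, -2.11632236e+00]), 'qd': array([ 0.0632195 , -0.00220091,  0.0715789 , -0.03554842, -0.00321078,
       -0.02244516]), 'joint_efforts': array([-1.84365985e-03, -5.02110600e+01, -3.56872594e+01,  7.27245840e-02,
        2.92891252e-02, -1.64693620e-04]), 'tool_pos': array([0.28036812, 0.61330462, 0.25643004]), 'orientation': array([-1.79995471e+02,  1.23045136e-01,  6.54330535e+01]), 'ft_force': array([-0.84061969,  0.56874267, -0.76346578]), 'moment': array([-0.00351131,  0.00100264, -0.05232737]), 'gripper_width': 0.08834227741279263}
scene [[417.02057731   0.         279.53569258]
 [  0.         417.02057731 204.95523168]
 [  0.           0.           1.        ]] -0.031331078606025985 [[ 0.64516458  0.76403863 -0.00276267 -0.19077884]
 [ 0.47494525 -0.40387733 -0.78186323 -0.17959356]
 [-0.59848949  0.50311834 -0.62344387  1.23336345]
 [ 0.          0.          0.          1.        ]]
top [[449.22661128   0.         279.85711523]
 [  0.         449.22661128 213.69254921]
 [  0.           0.           1.        ]] -0.04138889407907409 [[-0.02509711 -0.99924524 -0.02964947 -0.07269859]
 [-0.98332394  0.03001941 -0.17936794  0.42858728]
 [ 0.18012262  0.02465341 -0.98333517  1.0931672 ]
 [ 0.          0.          0.          1.        ]]
wrist [[320.87486475   0.         275.43935145]
 [  0.         320.87486475 207.97190024]
 [  0.           0.           1.        ]] -0.05367684553106565 [[ 0.41612874  0.90930205 -0.00258145 -0.6731599 ]
 [ 0.87297837 -0.3987081   0.28096372 -0.0377678 ]
 [ 0.25445164 -0.11917063 -0.95971492  0.39076252]
 [ 0.          0.          0.          1.        ]]
```

View pics/scene0.png

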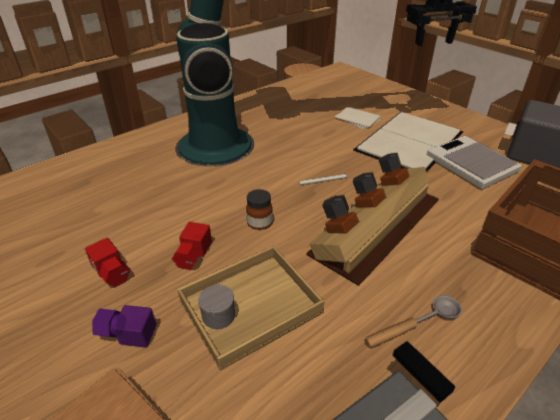

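View pics/top0.png

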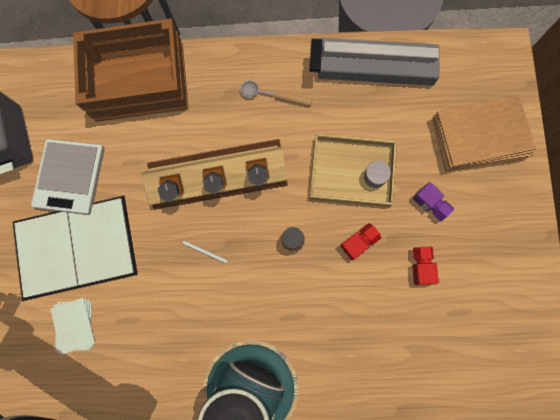

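View pics/wrist0.png

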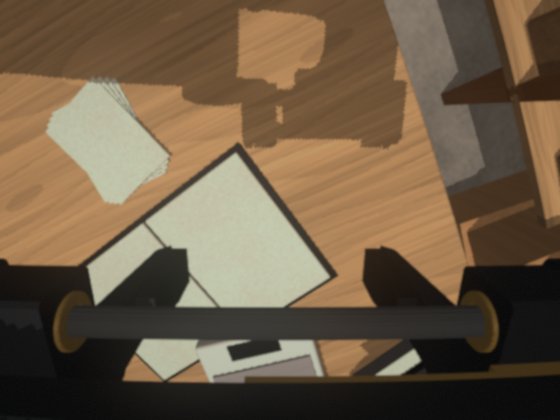

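The three amber jars in the rack have dark lids, at top-view pixels of about (168,190), (213,182) and (258,173). The red and purple jars lying on the table are decoys. The tray is at about (352,171), the tin at (377,174) and the honey jar at (292,238). I'll enlarge the crops.

Run:
```python
import cv2
a=cv2.imread("pics/top0.png"); cv2.imwrite("pics/top0c.png",cv2.resize(a[130:220,135:295],(800,450),interpolation=cv2.INTER_CUBIC))
cv2.imwrite("pics/top0t.png",cv2.resize(a[125:255,275:405],(600,600),interpolation=cv2.INTER_CUBIC))
a=cv2.imread("pics/scene0.png"); cv2.imwrite("pics/scene0c.png",cv2.resize(a[140:280,300:450],(640,600),interpolation=cv2.INTER_CUBIC))
```

```text
(no output)
```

View pics/top0c.png

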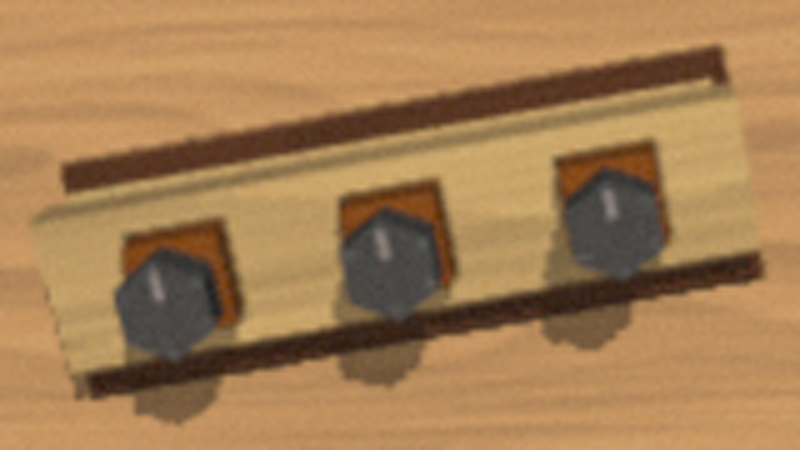

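View pics/top0t.png

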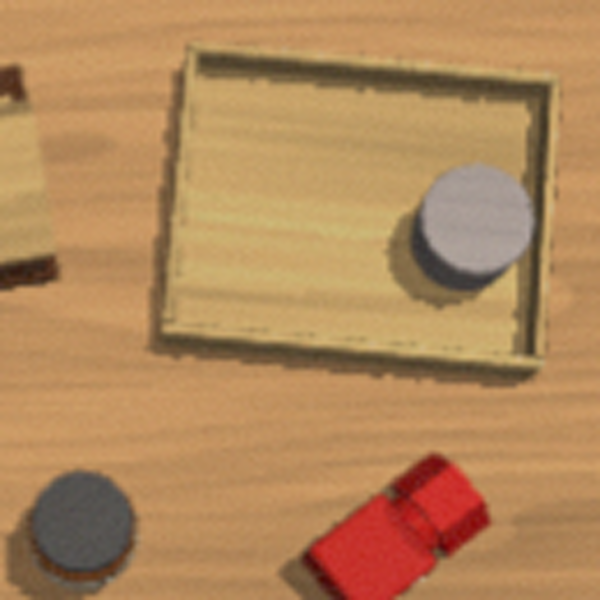

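View pics/scene0c.png

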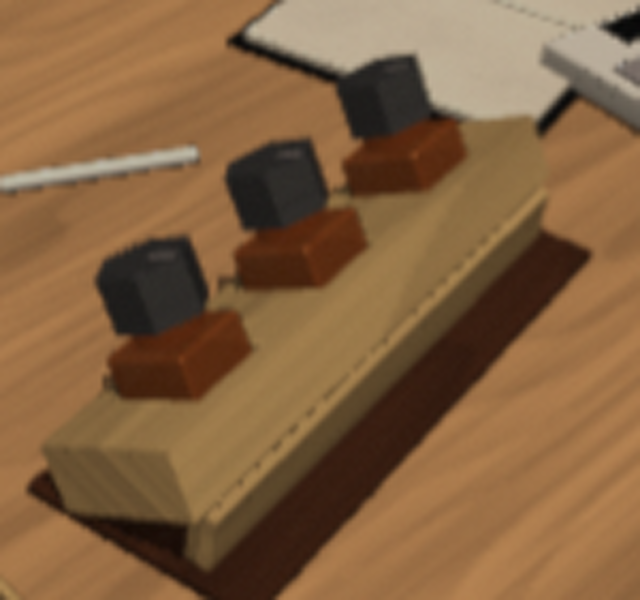

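```bash
cat > h.py <<'E'
import numpy as np,cv2,pickle
from scipy.spatial.transform import Rotation as R
from scipy.optimize import least_squares
def ray(f,uv):
    K=f["intrinsics"];W=f["world_to_cam"]
    p=cv2.undistortPoints(np.array([[uv]],float),K,np.array([f["k1"],0,0,0,0.]))[0,0]
    # given: drawn slope = s*(1+k1 r^2) -> cv2 forward model identical
    d=W[:3,:3].T@np.array([p[0],p[1],1]); o=-W[:3,:3].T@W[:3,3]
    return o,d
def atz(f,uv,z):
    o,d=ray(f,uv); return o+d*(z-o[2])/d[2]
def proj(f,P):
    W=f["world_to_cam"]; c=np.atleast_2d(P)@W[:3,:3].T+W[:3,3]
    return cv2.projectPoints(c.reshape(-1,1,3),np.zeros(3),np.zeros(3),f["intrinsics"],np.array([f["k1"],0,0,0,0.]))[0][:,0]
def load(n): return pickle.load(open(f"pics/{n}.pkl","rb"))
def rel(p0,R0,p1,R1):
    t=R0.T@(np.array(p1)-p0)*100; a=R.from_matrix(R0.T@R1).as_rotvec(degrees=True)
    return t.round(2),a.round(2)
def RPY(o): return R.from_euler("xyz",o,degrees=True).as_matrix()
E
python3 - <<'E'
from h import *
f=load("top0")
def o(c,s,off): return (np.array(c)+.5)/s-.5+np.array(off)
L=[atz(f,o(c,5,(135,130)),.111) for c in [(166,303),(390,263),(614,222)]]
print(np.array(L)); 
d=L[0]-L[2]; print(np.linalg.norm(d), np.degrees(np.arctan2(-d[0],d[1])))
# base corners z=0?: crop base corners
for c in [(62,165),(722,45),(762,275),(92,398)]: print("base",atz(f,o(c,5,(135,130)),0.006))
s=600/130
T=np.array([atz(f,o(c,s,(275,125)),.035) for c in [(190,45),(558,77),(543,368),(160,338)]]);print("rim",T,T.mean(0))
for a in range(4): print(np.linalg.norm(T[a]-T[a-1]))
print("tin",atz(f,o((476,220),s,(275,125)),.05),"honey",atz(f,o((83,522),s,(275,125)),.075))
E
```

```text
[[ 0.47843943  0.1809329   0.111     ]
 [ 0.49454851  0.07276611  0.111     ]
 [ 0.51119456 -0.03507129  0.111     ]]
0.2184735882069652 8.622708398564606
base [0.58220126 0.26873556 0.006     ]
base [ 0.63630342 -0.0866195   0.006     ]
base [ 0.50906348 -0.1044398   0.006     ]
base [0.45435188 0.24889291 0.006     ]
rim [[ 0.63404906 -0.18335579  0.035     ]
 [ 0.60825323 -0.38875594  0.035     ]
 [ 0.44219274 -0.3684221   0.035     ]
 [ 0.46545052 -0.16012036  0.035     ]] [ 0.53748639 -0.27516355  0.035     ]
0.17019211228333866
0.20701363451442786
0.16730078996217138
0.2095961327484457
tin [ 0.52271737 -0.33432936  0.05      ] honey [ 0.3598714  -0.11470078  0.075     ]
```

Run:
```python
from h import *
yaw=8.65
Rr=R.from_euler("z",yaw,degrees=True).as_matrix(); Rj=Rr@R.from_euler("y",-30,degrees=True).as_matrix()
mid=np.array([.4947,.0729,.111])
for n,(x0,y0,w,h,s) in {"scene0":(300,140,150,140,4),"top0":(135,130,160,90,5)}.items():
    f=load(n); im=cv2.resize(np.ascontiguousarray(f["img"][y0:y0+h,x0:x0+w,::-1]),None,fx=s,fy=s,interpolation=cv2.INTER_CUBIC)
    for k in (-1,0,1):
        c=mid+Rr@[0,.11*k,0]
        for z in (0,-.03):
            P=np.array([c+Rj@[.0254*np.cos(a),.0254*np.sin(a),z] for a in np.radians(np.arange(6)*60)])
            q=(proj(f,P)-[x0,y0]+.5)*s-.5
            cv2.polylines(im,[q.round().astype(int).reshape(-1,1,2)],True,(0,255,0),1)
    cv2.imwrite(f"pics/ov_{n}.png",im)
```

```text
(no output)
```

View pics/ov_scene0.png

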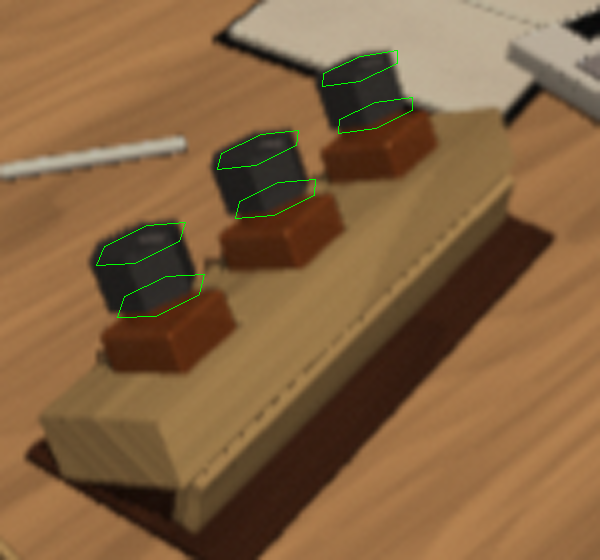

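View pics/ov_top0.png

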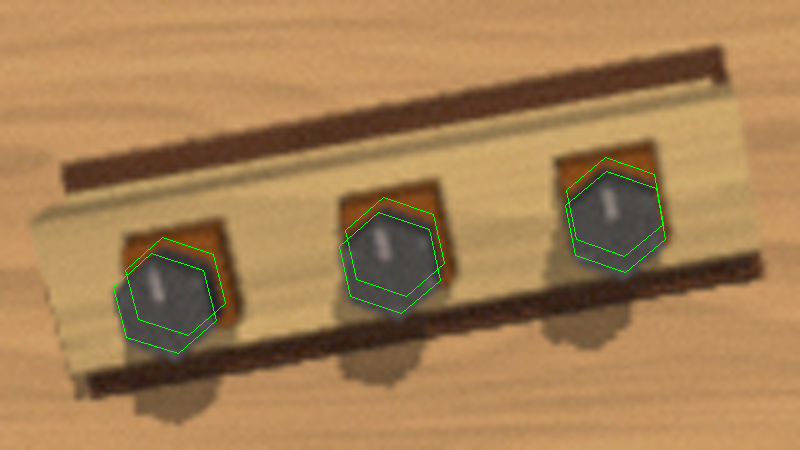

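```bash
cat >> h.py <<'E'
YAW=8.65
Rr=R.from_euler("z",YAW,degrees=True).as_matrix(); Rj=Rr@R.from_euler("y",-30,degrees=True).as_matrix()
MID=np.array([.4917,.0729,.111])
def top(k): return MID+Rr@[0,.11*k,0]     # k=+1 left, -1 right
jz=Rj[:,2]
RT=np.column_stack([-Rr[:,1],np.cross(-jz,-Rr[:,1]),-jz])
def grasp(k,back=0): return top(k)-.013*jz+back*jz
def cur():
    from plant import manip
    s=manip.observe(); return s,np.array(s["tool_pos"]),RPY(s["orientation"])
def go(p1,R1):
    s,p,R0=cur(); t,a=rel(p,R0,p1,R1)
    print("t",round(s["t"],2),"shift cm",t,"|.|",np.linalg.norm(t).round(2),"rot",a,"|.|",np.linalg.norm(a).round(2)); return t,a
E
python3 - <<'E'
from h import *
s,p,R0=cur()
f=load("wrist0");W=f["world_to_cam"];o=-W[:3,:3].T@W[:3,3]
print("cam in tool",R0.T@(o-p), "axes",R0.T@W[:3,:3].T)
print(RT)
t=grasp(1,.08);print(t);go(t,R0);go(t,RT)
E
```

```text
cam in tool [-0.00051345 -0.07328296 -0.12725393] axes [[ 9.99999619e-01 -1.92193968e-04 -8.51135434e-04]
 [ 4.23620560e-04  9.59707190e-01  2.81001655e-01]
 [ 7.62833973e-04 -2.81001908e-01  9.59706906e-01]]
[[ 0.15039814 -0.85617481  0.49431276]
 [-0.98862551 -0.13024861  0.07519907]
 [-0.         -0.5        -0.8660254 ]]
[0.44203725 0.17661047 0.1690237 ]
t 0.15 shift cm [-32.99  32.86   8.82] |.| 47.39 rot [0. 0. 0.] |.| 0.0
t 0.15 shift cm [-32.99  32.86   8.82] |.| 47.39 rot [ 11.52  38.22 142.49] |.| 147.98
```

>>> play_rows([
  {"tx": -2.54, "ty": 2.53, "tz": 0.68},
  {"tx": -2.54, "ty": 2.53, "tz": 0.68},
  {"tx": -2.54, "ty": 2.53, "tz": 0.68},
  {"tx": -2.54, "ty": 2.53, "tz": 0.68},
  {"tx": -2.54, "ty": 2.53, "tz": 0.68},
  {"tx": -2.54, "ty": 2.53, "tz": 0.68},
  {"tx": -2.54, "ty": 2.53, "tz": 0.68},
  {"tx": -2.54, "ty": 2.53, "tz": 0.68},
], hand=0, grip_force=25)

```text
validation failed for argument at $.se...
```

>>> play_rows([
  {"tx": -2.54, "ty": 2.53, "tz": 0.68},
  {"tx": -2.54, "ty": 2.53, "tz": 0.68},
  {"tx": -2.54, "ty": 2.53, "tz": 0.68},
  {"tx": -2.54, "ty": 2.53, "tz": 0.68},
  {"tx": -2.54, "ty": 2.53, "tz": 0.68},
  {"ax": 0.52, "ay": 1.74, "az": 6.48},
  {"ax": 0.52, "ay": 1.74, "az": 6.48},
  {"ax": 0.52, "ay": 1.74, "az": 6.48},
])

```text
validation failed for argument at $.se...
```

>>> play_rows([
  {"ax": 0.52, "ay": 1.74, "az": 6.48},
  {"ax": 0.52, "ay": 1.74, "az": 6.48},
  {"ax": 0.52, "ay": 1.74, "az": 6.48},
  {"ax": 0.52, "ay": 1.74, "az": 6.48},
  {"ax": 0.52, "ay": 1.74, "az": 6.48},
  {"ax": 0.52, "ay": 1.74, "az": 6.48},
  {"ax": 0.52, "ay": 1.74, "az": 6.48},
  {"ax": 0.52, "ay": 1.74, "az": 6.48},
])

```text
validation failed for argument at $.se...
```

>>> play_rows([
  {"ax": 0.52, "ay": 1.74, "az": 6.48},
  {"ax": 0.52, "ay": 1.74, "az": 6.48},
  {"ax": 0.52, "ay": 1.74, "az": 6.48},
  {"ax": 0.52, "ay": 1.74, "az": 6.48},
  {"ax": 0.52, "ay": 1.74, "az": 6.48},
  {"ax": 0.52, "ay": 1.74, "az": 6.48},
  {"ax": 0.52, "ay": 1.74, "az": 6.48},
  {"ax": 0.52, "ay": 1.74, "az": 6.48},
])

```text
validation failed for argument at $.se...
```

```bash
cat >> h.py <<'E'
def snap(n,name):
    from plant import manip
    f=manip.grab_frame(n); pickle.dump(f,open(f"pics/{name}.pkl","wb")); cv2.imwrite(f"pics/{name}.png",f["img"][:,:,::-1]); return f
def ov(f,name,tops=None,lift=0,s=1,box=None):
    im=np.ascontiguousarray(f["img"][:,:,::-1]); x0,y0,w,h=box or (0,0,560,420)
    im=cv2.resize(im[y0:y0+h,x0:x0+w],None,fx=s,fy=s,interpolation=cv2.INTER_CUBIC)
    for k in (-1,0,1):
        for z in (0,-.03):
            P=np.array([top(k)+Rj@[.0254*np.cos(a),.0254*np.sin(a),z] for a in np.radians(np.arange(6)*60)])
            cv2.polylines(im,[((proj(f,P)-[x0,y0]+.5)*s-.5).round().astype(int).reshape(-1,1,2)],True,(0,255,0) if z==0 else (255,255,0),1)
    cv2.imwrite(f"pics/{name}.png",im)
E
python3 - <<'E'
from h import *
go(grasp(1,.08),RT); f=snap("wrist","w1"); ov(f,"w1o"); s,_,_=cur(); print(s["joint_positions"].round(1),s["ft_force"].round(2),s["moment"].round(3))
E
```

```text
t 0.15 shift cm [-32.99  32.86   8.82] |.| 47.39 rot [ 11.52  38.22 142.49] |.| 147.98
[63.3 15.2 92.  -0.  73.  -2.1] [-0.04  0.52 -0.33] [-0.005 -0.019  0.027]
```

View pics/w1o.png

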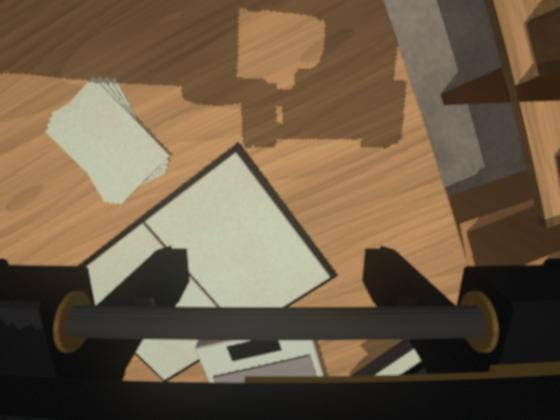

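The calls were refused, probably because every row needs all six keys. I'll try one call on its own.

>>> play_rows([
  {"tx": -2.54, "ty": 2.53, "tz": 0.68, "ax": 0, "ay": 0, "az": 0},
  {"tx": -2.54, "ty": 2.53, "tz": 0.68, "ax": 0, "ay": 0, "az": 0},
  {"tx": -2.54, "ty": 2.53, "tz": 0.68, "ax": 0, "ay": 0, "az": 0},
  {"tx": -2.54, "ty": 2.53, "tz": 0.68, "ax": 0, "ay": 0, "az": 0},
  {"tx": -2.54, "ty": 2.53, "tz": 0.68, "ax": 0, "ay": 0, "az": 0},
  {"tx": -2.54, "ty": 2.53, "tz": 0.68, "ax": 0, "ay": 0, "az": 0},
  {"tx": -2.54, "ty": 2.53, "tz": 0.68, "ax": 0, "ay": 0, "az": 0},
  {"tx": -2.54, "ty": 2.53, "tz": 0.68, "ax": 0, "ay": 0, "az": 0},
], hand=0, grip_force=25)

```text
t: 0.87
tool_pos: [0.3804, 0.3432, 0.2029]
orientation: [180.0, -0.0, 65.5]
ft_force: [1.0, 0.3, 0.6]
gripper_width: 0.0883
```

>>> play_rows([
  {"tx": -2.54, "ty": 2.53, "tz": 0.68, "ax": 0, "ay": 0, "az": 0},
  {"tx": -2.54, "ty": 2.53, "tz": 0.68, "ax": 0, "ay": 0, "az": 0},
  {"tx": -2.54, "ty": 2.53, "tz": 0.68, "ax": 0, "ay": 0, "az": 0},
  {"tx": -2.54, "ty": 2.53, "tz": 0.68, "ax": 0, "ay": 0, "az": 0},
  {"tx": -2.54, "ty": 2.53, "tz": 0.68, "ax": 0, "ay": 0, "az": 0},
  {"tx": 0, "ty": 0, "tz": 0, "ax": 0.52, "ay": 1.74, "az": 6.48},
  {"tx": 0, "ty": 0, "tz": 0, "ax": 0.52, "ay": 1.74, "az": 6.48},
  {"tx": 0, "ty": 0, "tz": 0, "ax": 0.52, "ay": 1.74, "az": 6.48},
])

```text
t: 1.53
tool_pos: [0.4427, 0.176, 0.1691]
orientation: [-177.5, -4.9, 45.4]
ft_force: [0.3, -0.4, -0.1]
gripper_width: 0.0881
```

>>> play_rows([
  {"tx": 0, "ty": 0, "tz": 0, "ax": 0.52, "ay": 1.74, "az": 6.48},
  {"tx": 0, "ty": 0, "tz": 0, "ax": 0.52, "ay": 1.74, "az": 6.48},
  {"tx": 0, "ty": 0, "tz": 0, "ax": 0.52, "ay": 1.74, "az": 6.48},
  {"tx": 0, "ty": 0, "tz": 0, "ax": 0.52, "ay": 1.74, "az": 6.48},
  {"tx": 0, "ty": 0, "tz": 0, "ax": 0.52, "ay": 1.74, "az": 6.48},
  {"tx": 0, "ty": 0, "tz": 0, "ax": 0.52, "ay": 1.74, "az": 6.48},
  {"tx": 0, "ty": 0, "tz": 0, "ax": 0.52, "ay": 1.74, "az": 6.48},
  {"tx": 0, "ty": 0, "tz": 0, "ax": 0.52, "ay": 1.74, "az": 6.48},
])

```text
t: 2.2
tool_pos: [0.4424, 0.1766, 0.1692]
orientation: [-164.9, -11.2, -8.4]
ft_force: [0.4, 0.1, 1.0]
gripper_width: 0.0883
```

>>> play_rows([
  {"tx": 0, "ty": 0, "tz": 0, "ax": 0.52, "ay": 1.74, "az": 6.48},
  {"tx": 0, "ty": 0, "tz": 0, "ax": 0.52, "ay": 1.74, "az": 6.48},
  {"tx": 0, "ty": 0, "tz": 0, "ax": 0.52, "ay": 1.74, "az": 6.48},
  {"tx": 0, "ty": 0, "tz": 0, "ax": 0.52, "ay": 1.74, "az": 6.48},
  {"tx": 0, "ty": 0, "tz": 0, "ax": 0.52, "ay": 1.74, "az": 6.48},
  {"tx": 0, "ty": 0, "tz": 0, "ax": 0.52, "ay": 1.74, "az": 6.48},
  {"tx": 0, "ty": 0, "tz": 0, "ax": 0.52, "ay": 1.74, "az": 6.48},
  {"tx": 0, "ty": 0, "tz": 0, "ax": 0.52, "ay": 1.74, "az": 6.48},
])

```text
t: 2.87
tool_pos: [0.4421, 0.1766, 0.1692]
orientation: [-152.4, -4.8, -61.8]
ft_force: [0.9, 0.3, -0.2]
gripper_width: 0.0881
```

Run:
```python
from h import *
go(grasp(1,.08),RT); f=snap("wrist","w1"); ov(f,"w1o"); s,_,_=cur(); print(s["joint_positions"].round(1),s["ft_force"].round(2),s["moment"].round(3))
```

```text
t 2.87 shift cm [-0.01  0.01  0.01] |.| 0.02 rot [ 1.51  5.24 19.47] |.| 20.22
[ 18.7 -18.9 138.8   0.3  32.   79.5] [-0.06  0.48 -1.37] [-0.091  0.327  0.001]
```

View pics/w1o.png

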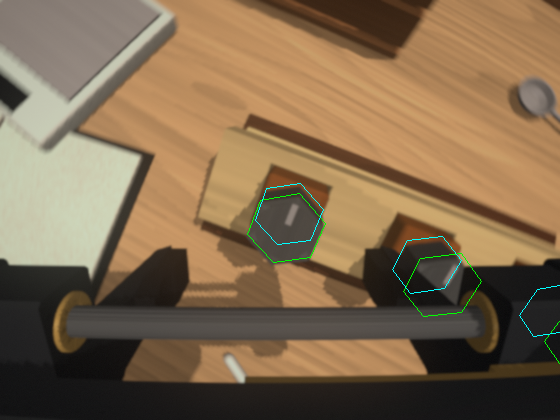

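>>> play_rows([
  {"tx": 0, "ty": 0, "tz": 0, "ax": 0.5, "ay": 1.75, "az": 6.49},
  {"tx": 0, "ty": 0, "tz": 0, "ax": 0.5, "ay": 1.75, "az": 6.49},
  {"tx": 0, "ty": 0, "tz": 0, "ax": 0.5, "ay": 1.75, "az": 6.49},
  {"tx": 0, "ty": 0, "tz": 0, "ax": 0, "ay": 0, "az": 0},
])

```text
t: 3.25
tool_pos: [0.4418, 0.177, 0.1688]
orientation: [-150.4, -0.9, -78.2]
ft_force: [0.1, -0.4, -0.6]
gripper_width: 0.0882
```

Run:
```python
from h import *
go(grasp(1,.08),RT); go(grasp(1),RT);f=snap("wrist","w2"); ov(f,"w2o",s=3,box=(180,130,260,180)); s,_,_=cur(); print(s["joint_positions"].round(1),s["ft_force"].round(2),s["moment"].round(3))
```

```text
t 3.25 shift cm [ 0.04 -0.03 -0.01] |.| 0.05 rot [0.38 0.78 3.21] |.| 3.33
t 3.25 shift cm [ 0.15 -0.08  7.99] |.| 7.99 rot [0.38 0.78 3.21] |.| 3.33
[ 23.  -19.  139.4 -12.1  31.2 109.4] [-0.34  0.21  0.37] [-0.057  0.385 -0.026]
```

View pics/w2o.png

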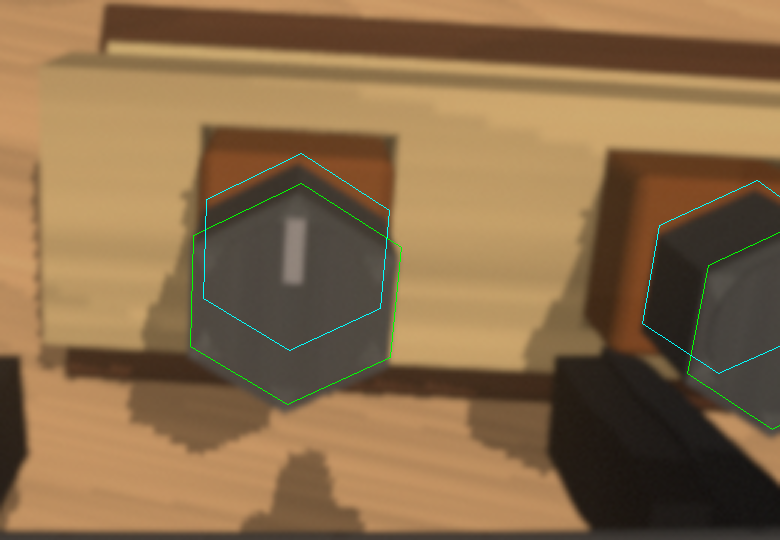

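```bash
sed -i 's/^MID=.*/MID=np.array([.4917,.0729,.111])+Rr@[-.001,.001,0]/' h.py
python3 - <<'E'
from h import *
go(grasp(1),RT)
E
```

```text
t 3.3 shift cm [0.06 0.01 7.94] |.| 7.94 rot [0.39 0.84 3.53] |.| 3.65
```

>>> play_rows([
  {"tx": 0, "ty": 0, "tz": 0, "ax": 0.4, "ay": 0.8, "az": 3.4},
  {"tx": 0, "ty": 0, "tz": 2, "ax": 0, "ay": 0, "az": 0},
  {"tx": 0, "ty": 0, "tz": 2, "ax": 0, "ay": 0, "az": 0},
  {"tx": 0, "ty": 0, "tz": 1.5, "ax": 0, "ay": 0, "az": 0},
  {"tx": 0, "ty": 0, "tz": 0.5, "ax": 0, "ay": 0, "az": 0},
  {"tx": 0, "ty": 0, "tz": 0, "ax": 0, "ay": 0, "az": 0},
])

```text
t: 3.8
tool_pos: [0.4716, 0.1804, 0.1156]
orientation: [-150.1, -0.0, -81.4]
ft_force: [-1.4, 0.8, 0.1]
gripper_width: 0.088
```

Run:
```python
from h import *
go(grasp(1),RT);f=snap("wrist","w3"); ov(f,"w3o",s=2,box=(130,130,300,260)); s,_,_=cur(); print(s["joint_positions"].round(1),s["ft_force"].round(2),s["moment"].round(3))
```

```text
t 3.8 shift cm [-0.17 -0.01  1.83] |.| 1.84 rot [ 0.14 -0.07 -0.07] |.| 0.17
[ 22.5  -9.7 139.2 -18.5  22.3 119.4] [-0.05 -0.34  0.42] [-0.053  0.372  0.004]
```

View pics/w3o.png

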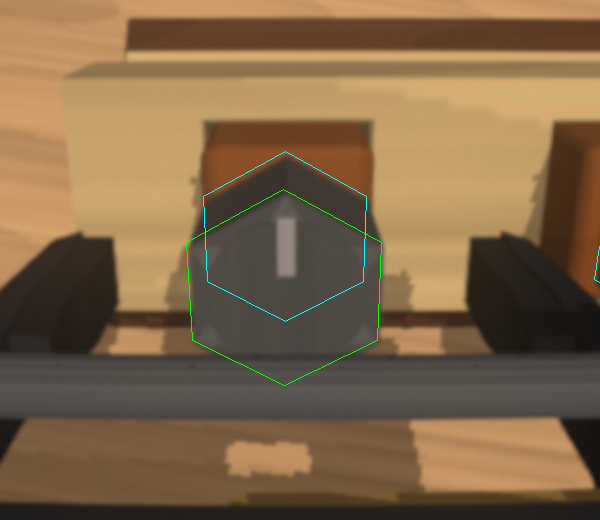

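>>> play_rows([
  {"tx": -0.17, "ty": 0, "tz": 1.0, "ax": 0, "ay": 0, "az": 0},
  {"tx": 0, "ty": 0, "tz": 0.8, "ax": 0, "ay": 0, "az": 0},
  {"tx": 0, "ty": 0, "tz": 0, "ax": 0, "ay": 0, "az": 0},
])

```text
t: 4.1
tool_pos: [0.4808, 0.184, 0.1013]
orientation: [-150.0, 0.1, -81.5]
ft_force: [-0.2, 0.9, 0.1]
gripper_width: 0.088
```

>>> play_rows([
  {"tx": 0, "ty": 0, "tz": 0, "ax": 0, "ay": 0, "az": 0},
  {"tx": 0, "ty": 0, "tz": 0, "ax": 0, "ay": 0, "az": 0},
  {"tx": 0, "ty": 0, "tz": 0, "ax": 0, "ay": 0, "az": 0},
  {"tx": 0, "ty": 0, "tz": 0, "ax": 0, "ay": 0, "az": 0},
  {"tx": 0, "ty": 0, "tz": 0, "ax": 0, "ay": 0, "az": 0},
  {"tx": 0, "ty": 0, "tz": 0, "ax": 0, "ay": 0, "az": 0},
], hand=1, grip_force=25)

```text
t: 4.6
tool_pos: [0.4807, 0.1842, 0.1018]
orientation: [-149.9, 0.1, -81.6]
ft_force: [-0.3, -0.5, -0.1]
gripper_width: 0.0502
```

```bash
cat >> h.py <<'E'
def st():
    s,p,R0=cur(); m=R0.T@s["moment"]; print("t",round(s["t"],2),"w",round(s["gripper_width"],4),"F tool",(R0.T@s["ft_force"]).round(1),"M tool",m.round(3)); return s
E
python3 - <<'E'
from h import *
go(grasp(1),RT);print(st()["joint_positions"].round(1))
E
```

```text
t 4.6 shift cm [0.07 0.14 0.16] |.| 0.22 rot [-0.09 -0.01 -0.23] |.| 0.25
t 4.6 w 0.0502 F tool [ 0.4  0.3 -0.1] M tool [-0.363 -0.042  0.001]
[ 22.5  -6.9 138.9 -20.8  19.8 121.9]
```

>>> play_rows([
  {"tx": 0, "ty": 0.1, "tz": 0.1, "ax": 0, "ay": 0, "az": 0},
  {"tx": 0, "ty": 0, "tz": 0, "ax": 0, "ay": 0, "az": 0},
  {"tx": 0, "ty": 0, "tz": 0, "ax": 0, "ay": 0, "az": 0},
  {"tx": 0, "ty": 0, "tz": 0, "ax": 0, "ay": 0, "az": 0},
])

```text
t: 4.93
tool_pos: [0.4808, 0.1841, 0.1007]
orientation: [-149.9, 0.1, -81.6]
ft_force: [-1.9, -2.7, 5.7]
gripper_width: 0.044
```

Run:
```python
from h import *
go(grasp(1),RT);st()
```

```text
t 4.93 shift cm [0.06 0.08 0.07] |.| 0.12 rot [-0.11 -0.03 -0.23] |.| 0.26
t 4.93 w 0.044 F tool [ 2.4 -0.9 -6.1] M tool [-0.262  0.448 -0.031]
```

>>> play_rows([
  {"tx": 0, "ty": 0, "tz": 0, "ax": 0, "ay": 0, "az": -2},
  {"tx": 0, "ty": 0, "tz": 0, "ax": 0, "ay": 0, "az": -2},
  {"tx": 0, "ty": 0, "tz": 0, "ax": 0, "ay": 0, "az": -2},
  {"tx": 0, "ty": 0, "tz": 0, "ax": 0, "ay": 0, "az": 0},
])

```text
t: 5.27
tool_pos: [0.481, 0.184, 0.1009]
orientation: [-150.0, -2.8, -76.5]
ft_force: [-0.0, -3.8, 5.0]
gripper_width: 0.0438
```

Run:
```python
from h import *
go(grasp(1),RT);st()
```

```text
t 5.27 shift cm [0.03 0.12 0.07] |.| 0.14 rot [-0.11 -0.03  5.6 ] |.| 5.6
t 5.27 w 0.0438 F tool [ 3.9 -1.7 -4.6] M tool [-0.21   0.751  0.875]
```

The left lid holds: the moment about the axis is 0.88 N m at 6°, well above the 0.15 break-away. It is a tight one, so I'll turn back, release it and move to the middle jar.

>>> play_rows([
  {"tx": 0, "ty": 0, "tz": 0, "ax": 0, "ay": 0, "az": 3},
  {"tx": 0, "ty": 0, "tz": 0, "ax": 0, "ay": 0, "az": 3},
  {"tx": 0, "ty": 0, "tz": 0, "ax": 0, "ay": 0, "az": 0},
])

```text
t: 5.52
tool_pos: [0.4811, 0.1838, 0.1009]
orientation: [-149.9, 0.1, -81.6]
ft_force: [1.5, -4.7, 3.7]
gripper_width: 0.0439
```

>>> play_rows([
  {"tx": 0, "ty": 0, "tz": 0, "ax": 0, "ay": 0, "az": 0},
  {"tx": 0, "ty": 0, "tz": 0, "ax": 0, "ay": 0, "az": 0},
  {"tx": 0, "ty": 0, "tz": 0, "ax": 0, "ay": 0, "az": 0},
  {"tx": 0, "ty": 0, "tz": 0, "ax": 0, "ay": 0, "az": 0},
  {"tx": 0, "ty": 0, "tz": 0, "ax": 0, "ay": 0, "az": 0},
  {"tx": 0, "ty": 0, "tz": 0, "ax": 0, "ay": 0, "az": 0},
], hand=0)

```text
t: 6.02
tool_pos: [0.4801, 0.1842, 0.1]
orientation: [-150.0, 0.1, -81.6]
ft_force: [0.1, 0.4, 0.9]
gripper_width: 0.0817
```

Run:
```python
from h import *
go(grasp(1,.08),RT);go(grasp(0,.08),RT);st()
```

```text
t 6.02 shift cm [ 0.08 -0.01 -7.97] |.| 7.97 rot [-0.04 -0.01 -0.23] |.| 0.23
t 6.02 shift cm [11.08 -0.06 -7.97] |.| 13.65 rot [-0.04 -0.01 -0.23] |.| 0.23
t 6.02 w 0.0817 F tool [-0.4 -0.6 -0.7] M tool [-0.294 -0.045 -0.011]
```

>>> play_rows([
  {"tx": 0, "ty": 0, "tz": -2.5, "ax": 0, "ay": 0, "az": 0},
  {"tx": 0, "ty": 0, "tz": -3, "ax": 0, "ay": 0, "az": 0},
  {"tx": 2.08, "ty": 0, "tz": 0, "ax": 0, "ay": 0, "az": 0},
  {"tx": 3, "ty": 0, "tz": 0, "ax": 0, "ay": 0, "az": 0},
  {"tx": 3, "ty": 0, "tz": 0, "ax": 0, "ay": 0, "az": 0},
  {"tx": 3, "ty": -0.05, "tz": 0, "ax": 0, "ay": 0, "az": 0},
  {"tx": 0, "ty": 0, "tz": 0, "ax": 0, "ay": 0, "az": 0},
  {"tx": 0, "ty": 0, "tz": 0, "ax": 0, "ay": 0, "az": 0},
])

```text
t: 6.68
tool_pos: [0.47, 0.0686, 0.148]
orientation: [-149.9, 0.1, -81.9]
ft_force: [-0.4, -0.6, -1.2]
gripper_width: 0.0881
```

Run:
```python
from h import *
go(grasp(0),RT);st();f=snap("wrist","w4"); ov(f,"w4o",s=2,box=(130,130,300,260))
```

```text
t 6.68 shift cm [-0.21  0.03  5.56] |.| 5.56 rot [-0.08 -0.14 -0.51] |.| 0.53
t 6.68 w 0.0881 F tool [0.5 1.1 0.8] M tool [-0.367 -0.013  0.012]
```

View pics/w4o.png

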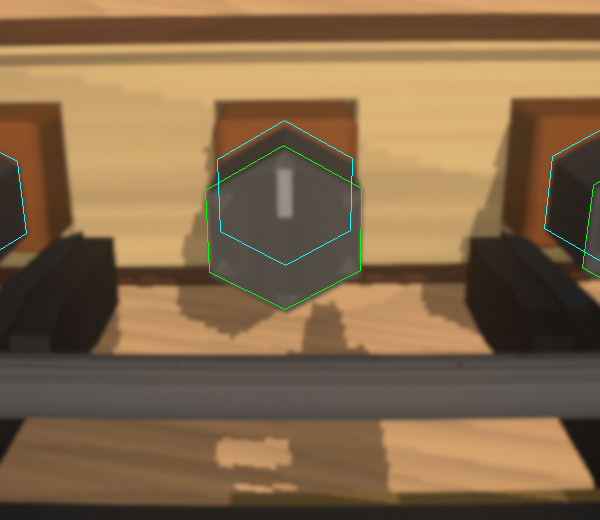

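>>> play_rows([
  {"tx": -0.2, "ty": 0, "tz": 1.5, "ax": 0, "ay": 0, "az": -0.4},
  {"tx": 0, "ty": 0.03, "tz": 2, "ax": 0, "ay": 0, "az": 0},
  {"tx": 0, "ty": 0, "tz": 1.6, "ax": 0, "ay": 0, "az": 0},
  {"tx": 0, "ty": 0, "tz": 0.4, "ax": 0, "ay": 0, "az": 0},
  {"tx": 0, "ty": 0, "tz": 0, "ax": 0, "ay": 0, "az": 0},
])

```text
t: 7.15
tool_pos: [0.4953, 0.0781, 0.0983]
orientation: [-150.2, -0.1, -81.1]
ft_force: [-0.4, 0.5, 0.4]
gripper_width: 0.088
```

Run:
```python
from h import *
go(grasp(0),RT);st()
```

```text
t 7.15 shift cm [ 0.36 -0.17 -0.06] |.| 0.4 rot [0.16 0.08 0.28] |.| 0.33
t 7.15 w 0.088 F tool [-0.6  0.1 -0.5] M tool [-0.337 -0.048  0.015]
```

>>> play_rows([
  {"tx": 0.3, "ty": -0.12, "tz": 0, "ax": 0, "ay": 0, "az": 0},
  {"tx": 0, "ty": 0, "tz": 0, "ax": 0, "ay": 0, "az": 0},
  {"tx": 0, "ty": 0, "tz": 0, "ax": 0, "ay": 0, "az": 0},
])

```text
t: 7.4
tool_pos: [0.4984, 0.074, 0.1018]
orientation: [-149.8, -0.1, -81.2]
ft_force: [0.8, -1.1, 0.7]
gripper_width: 0.0885
```

Run:
```python
from h import *
go(grasp(0),RT);st()
```

```text
t 7.4 shift cm [-0.09  0.22  0.12] |.| 0.27 rot [-0.16 -0.01  0.18] |.| 0.24
t 7.4 w 0.0885 F tool [ 1.3 -0.8 -0.3] M tool [-0.366 -0.04  -0.017]
```

>>> play_rows([
  {"tx": 0, "ty": 0, "tz": 0, "ax": 0, "ay": 0, "az": 0},
  {"tx": 0, "ty": 0, "tz": 0, "ax": 0, "ay": 0, "az": 0},
  {"tx": 0, "ty": 0, "tz": 0, "ax": 0, "ay": 0, "az": 0},
  {"tx": 0, "ty": 0, "tz": 0, "ax": 0, "ay": 0, "az": 0},
], hand=0.35)

```text
t: 7.73
tool_pos: [0.498, 0.0736, 0.101]
orientation: [-149.9, -0.1, -81.2]
ft_force: [-0.1, 0.6, -0.4]
gripper_width: 0.0634
```

Run:
```python
from h import *
go(grasp(0),RT);st()
```

```text
t 7.73 shift cm [-0.12  0.14  0.07] |.| 0.2 rot [-0.09 -0.03  0.15] |.| 0.18
t 7.73 w 0.0634 F tool [-0.6  0.2  0.3] M tool [-0.35  -0.021 -0.033]
```

>>> play_rows([
  {"tx": -0.1, "ty": 0.12, "tz": 0.05, "ax": 0, "ay": 0, "az": 0},
  {"tx": 0, "ty": 0, "tz": 0, "ax": 0, "ay": 0, "az": 0},
  {"tx": 0, "ty": 0, "tz": 0, "ax": 0, "ay": 0, "az": 0},
  {"tx": 0, "ty": 0, "tz": 0, "ax": 0, "ay": 0, "az": 0},
  {"tx": 0, "ty": 0, "tz": 0, "ax": 0, "ay": 0, "az": 0},
  {"tx": 0, "ty": 0, "tz": 0, "ax": 0, "ay": 0, "az": 0},
], hand=1)

```text
t: 8.23
tool_pos: [0.4968, 0.0745, 0.0995]
orientation: [-150.0, -0.1, -81.2]
ft_force: [-0.9, -0.6, 0.5]
gripper_width: 0.0437
```

Run:
```python
from h import *
go(grasp(0),RT);st()
```

```text
t 8.23 shift cm [-0.02 -0.03 -0.01] |.| 0.04 rot [-0.03 -0.02  0.16] |.| 0.16
t 8.23 w 0.0437 F tool [ 0.4  0.6 -0.9] M tool [-0.508  0.043  0.047]
```

>>> play_rows([
  {"tx": 0, "ty": 0, "tz": 0, "ax": 0, "ay": 0, "az": -2},
  {"tx": 0, "ty": 0, "tz": 0, "ax": 0, "ay": 0, "az": -2},
  {"tx": 0, "ty": 0, "tz": 0, "ax": 0, "ay": 0, "az": -2},
  {"tx": 0, "ty": 0, "tz": 0, "ax": 0, "ay": 0, "az": 0},
])

```text
t: 8.57
tool_pos: [0.4973, 0.0746, 0.0999]
orientation: [-150.0, -3.1, -76.0]
ft_force: [1.7, -0.8, -0.4]
gripper_width: 0.0438
```

Run:
```python
from h import *
go(grasp(0),RT);st()
```

```text
t 8.57 shift cm [-0.02  0.03 -0.  ] |.| 0.04 rot [-0.1  -0.03  6.2 ] |.| 6.2
t 8.57 w 0.0438 F tool [ 1.2 -1.   1.1] M tool [-0.288  0.119  0.036]
```

>>> play_rows([
  {"tx": 0, "ty": 0, "tz": 0, "ax": 0, "ay": 0, "az": -2},
  {"tx": 0, "ty": 0, "tz": 0, "ax": 0, "ay": 0, "az": -2},
])

```text
t: 8.73
tool_pos: [0.4974, 0.0746, 0.0999]
orientation: [-150.3, -5.1, -72.5]
ft_force: [1.0, -0.3, -0.5]
gripper_width: 0.0438
```

Run:
```python
from h import *
go(grasp(0),RT);st()
```

```text
t 8.73 shift cm [-0.03  0.04 -0.  ] |.| 0.05 rot [-0.1  -0.03 10.16] |.| 10.16
t 8.73 w 0.0438 F tool [ 0.5 -0.5  0.9] M tool [-0.308  0.016  0.147]
```

The middle lid gives: the drag is a steady 0.15 N m at 10°. I'll keep turning it to about 38°.

>>> play_rows([
  {"tx": 0, "ty": 0, "tz": 0, "ax": 0, "ay": 0, "az": -4},
  {"tx": 0, "ty": 0, "tz": 0, "ax": 0, "ay": 0, "az": -4},
  {"tx": 0, "ty": 0, "tz": 0, "ax": 0, "ay": 0, "az": -4},
  {"tx": 0, "ty": 0, "tz": 0, "ax": 0, "ay": 0, "az": -4},
  {"tx": 0, "ty": 0, "tz": 0, "ax": 0, "ay": 0, "az": -4},
  {"tx": 0, "ty": 0, "tz": 0, "ax": 0, "ay": 0, "az": -4},
  {"tx": 0, "ty": 0, "tz": 0, "ax": 0, "ay": 0, "az": -4},
  {"tx": 0, "ty": 0, "tz": 0, "ax": 0, "ay": 0, "az": 0},
])

```text
t: 9.4
tool_pos: [0.4972, 0.0746, 0.0998]
orientation: [-155.5, -18.1, -47.1]
ft_force: [0.2, -0.3, -0.1]
gripper_width: 0.044
```

Run:
```python
from h import *
go(grasp(0),RT);print(st()["joint_positions"].round(1)); f=snap("top","t1");snap("wrist","w5")
im=f["img"][130:220,135:295,::-1]; cv2.imwrite("pics/t1c.png",cv2.resize(im,None,fx=5,fy=5,interpolation=cv2.INTER_CUBIC))
```

```text
t 9.4 shift cm [-0.02  0.01 -0.  ] |.| 0.02 rot [-0.07 -0.04 38.21] |.| 38.21
t 9.4 w 0.044 F tool [0.3 0.2 0.1] M tool [-0.358 -0.094  0.016]
[  4.3  -8.9 140.9   6.9  18.1  41.5]
```

View pics/w5.png

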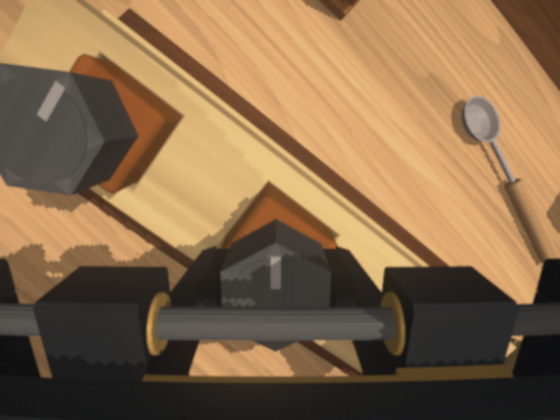

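>>> play_rows([
  {"tx": 0, "ty": 0, "tz": 0, "ax": 0, "ay": 0, "az": 0},
  {"tx": 0, "ty": 0, "tz": -0.3, "ax": 0, "ay": 0, "az": 0},
  {"tx": 0, "ty": 0, "tz": -0.7, "ax": 0, "ay": 0, "az": 0},
  {"tx": 0, "ty": 0, "tz": -1, "ax": 0, "ay": 0, "az": 0},
  {"tx": 0, "ty": 0, "tz": -1, "ax": 0, "ay": 0, "az": 0},
  {"tx": 0, "ty": 0, "tz": 0, "ax": 0, "ay": 0, "az": 0},
], grip_force=35)

```text
t: 10.0
tool_pos: [0.4819, 0.0724, 0.127]
orientation: [-155.5, -18.1, -47.2]
ft_force: [0.4, 0.6, -2.2]
gripper_width: 0.0437
```

Run:
```python
from h import *
go(grasp(0,.08),RT);print(st()["joint_positions"].round(1))
```

```text
t 10.0 shift cm [-0.02  0.02 -4.87] |.| 4.87 rot [-0.12 -0.06 38.15] |.| 38.15
t 10.0 w 0.0437 F tool [-0.8  0.2  2.2] M tool [-0.479 -0.323 -0.053]
[  4.1 -14.1 141.3   5.8  22.9  42.6]
```

>>> play_rows([
  {"tx": 0, "ty": 0, "tz": -1, "ax": 0, "ay": 0, "az": 0},
  {"tx": 0, "ty": 0, "tz": -1.5, "ax": 0, "ay": 0, "az": 0},
  {"tx": 0, "ty": 0, "tz": -1.5, "ax": 0, "ay": 0, "az": 0},
  {"tx": 0, "ty": 0, "tz": -1, "ax": 0, "ay": 0, "az": 0},
  {"tx": 0, "ty": 0, "tz": 0, "ax": 0, "ay": 0, "az": 0},
])

```text
t: 10.42
tool_pos: [0.4571, 0.0686, 0.1701]
orientation: [-155.5, -18.1, -47.2]
ft_force: [0.4, -0.1, -2.1]
gripper_width: 0.0435
```

Run:
```python
from h import *
s,p,R0=cur();print(p)
go([p[0]+.03,p[1],.25],R0); go([.543,-.227,.25],R0)
RD=RPY([180,0,-43]); go([.543,-.227,.25],RD)
print(st()["joint_positions"].round(1)); snap("scene","s1")
```

```text
[0.45711147 0.06858786 0.17010133]
t 10.42 shift cm [ 4.42 -4.89 -5.42] |.| 8.53 rot [0. 0. 0.] |.| 0.0
t 10.42 shift cm [28.64 12.95 -4.86] |.| 31.81 rot [0. 0. 0.] |.| 0.0
t 10.42 shift cm [28.64 12.95 -4.86] |.| 31.81 rot [-23.66 -18.69  -0.19] |.| 30.15
t 10.42 w 0.0435 F tool [-0.3  0.7  2. ] M tool [-0.411 -0.315 -0.012]
[  3.7 -22.2 141.5   4.8  30.8  43.5]
```

View pics/s1.png

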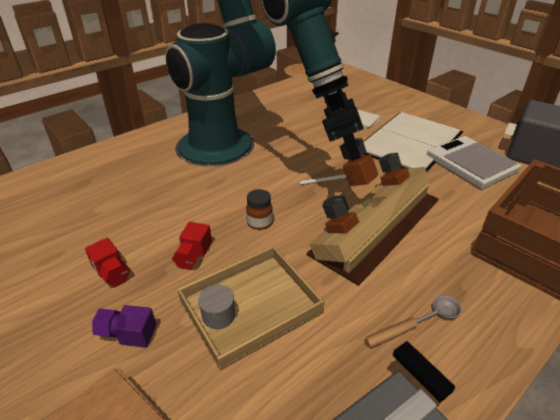

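The jar is out of its nest and held by the lid, at about (362,165). Next I'll raise it, then carry it over the tray.

>>> play_rows([
  {"tx": 1.1, "ty": -1.22, "tz": -1.35, "ax": 0, "ay": 0, "az": 0},
  {"tx": 1.1, "ty": -1.22, "tz": -1.35, "ax": 0, "ay": 0, "az": 0},
  {"tx": 1.1, "ty": -1.22, "tz": -1.35, "ax": 0, "ay": 0, "az": 0},
  {"tx": 1.1, "ty": -1.22, "tz": -1.35, "ax": 0, "ay": 0, "az": 0},
  {"tx": 1.5, "ty": 1.1, "tz": 0.04, "ax": 0, "ay": 0, "az": 0},
  {"tx": 2.1, "ty": 1.55, "tz": 0.05, "ax": 0, "ay": 0, "az": 0},
  {"tx": 2.1, "ty": 1.55, "tz": 0.05, "ax": 0, "ay": 0, "az": 0},
  {"tx": 2.1, "ty": 1.55, "tz": 0.05, "ax": 0, "ay": 0, "az": 0},
])

```text
t: 11.13
tool_pos: [0.5051, -0.0272, 0.2468]
orientation: [-155.6, -17.9, -47.0]
ft_force: [0.0, 0.9, -3.0]
gripper_width: 0.0438
```

>>> play_rows([
  {"tx": 2.1, "ty": 1.55, "tz": 0.05, "ax": 0, "ay": 0, "az": 0},
  {"tx": 2.1, "ty": 1.55, "tz": 0.05, "ax": 0, "ay": 0, "az": 0},
  {"tx": 2.1, "ty": 1.55, "tz": 0.05, "ax": 0, "ay": 0, "az": 0},
  {"tx": 2.1, "ty": 1.55, "tz": 0.05, "ax": 0, "ay": 0, "az": 0},
  {"tx": 2.1, "ty": 1.55, "tz": 0.05, "ax": 0, "ay": 0, "az": 0},
  {"tx": 2.1, "ty": 1.55, "tz": 0.05, "ax": 0, "ay": 0, "az": 0},
  {"tx": 1.5, "ty": 1.1, "tz": 0.03, "ax": 0, "ay": 0, "az": 0},
  {"tx": 0, "ty": 0, "tz": 0, "ax": 0, "ay": 0, "az": 0},
])

```text
t: 11.8
tool_pos: [0.5384, -0.2023, 0.2466]
orientation: [-155.6, -18.0, -47.3]
ft_force: [0.1, -0.4, -2.3]
gripper_width: 0.0435
```

>>> play_rows([
  {"tx": 0, "ty": 0, "tz": 0, "ax": -2.4, "ay": -1.9, "az": 0},
  {"tx": 0, "ty": 0, "tz": 0, "ax": -3.5, "ay": -2.7, "az": 0},
  {"tx": 0, "ty": 0, "tz": 0, "ax": -4, "ay": -3.2, "az": 0},
  {"tx": 0, "ty": 0, "tz": 0, "ax": -4, "ay": -3.2, "az": 0},
  {"tx": 0, "ty": 0, "tz": 0, "ax": -4, "ay": -3.2, "az": 0},
  {"tx": 0, "ty": 0, "tz": 0, "ax": -3.4, "ay": -2.6, "az": 0},
  {"tx": 0, "ty": 0, "tz": 0, "ax": -2.4, "ay": -1.9, "az": -0.2},
  {"tx": 0, "ty": 0, "tz": 0, "ax": 0, "ay": 0, "az": 0},
])

```text
t: 12.47
tool_pos: [0.5394, -0.1975, 0.2466]
orientation: [179.8, 0.3, -42.9]
ft_force: [1.1, 0.3, -2.7]
gripper_width: 0.0436
```

Run:
```python
from h import *
RD=RPY([180,0,-43]); go([.543,-.227,.25],RD); go([.543,-.227,.09],RD)
print(st()["joint_positions"].round(1)); snap("scene","s2"); snap("top","t2"); snap("wrist","w6")
```

```text
t 12.47 shift cm [ 2.27  1.92 -0.34] |.| 2.99 rot [0.17 0.25 0.14] |.| 0.33
t 12.47 shift cm [ 2.34  1.87 15.66] |.| 15.94 rot [0.17 0.25 0.14] |.| 0.33
t 12.47 w 0.0436 F tool [ 0.6 -0.9  2.7] M tool [-0.058  0.003 -0.041]
[-2.26e+01  4.90e+00  1.05e+02 -1.00e-01  7.04e+01  2.03e+01]
```

View pics/s2.png

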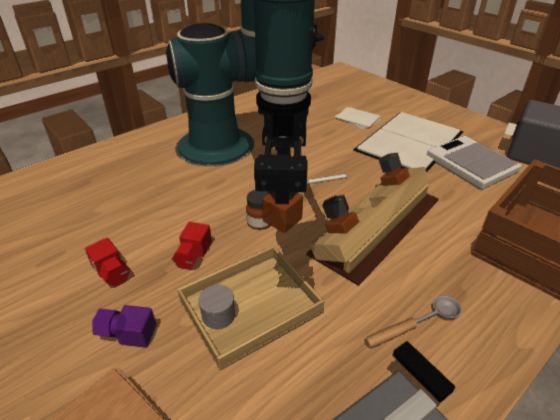

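View pics/w6.png

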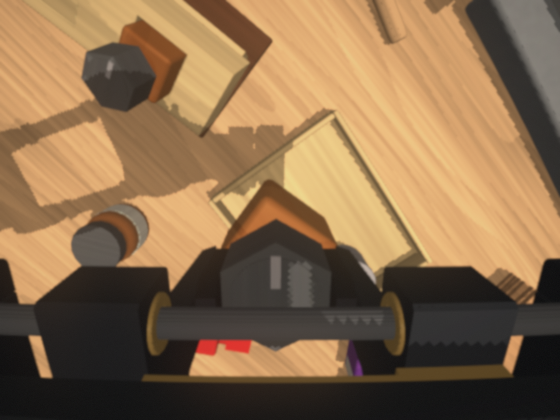

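Run:
```python
from h import *
f=load("w6")
for c in [(335,112),(210,198),(423,258)]: print(atz(f,c,.035))
f=load("scene0")
for c in [(278,253),(322,300),(219,356),(179,299)]: print("sc",atz(f,c,.035))
```

```text
[ 0.63181489 -0.18407255  0.035     ]
[ 0.47326031 -0.16031871  0.035     ]
[ 0.60286383 -0.37933633  0.035     ]
sc [ 0.49268386 -0.17021162  0.035     ]
sc [ 0.63299071 -0.18597923  0.035     ]
sc [ 0.60696104 -0.38743606  0.035     ]
sc [ 0.46671708 -0.37905644  0.035     ]
```

>>> play_rows([
  {"tx": 0.8, "ty": 0.65, "tz": 0, "ax": 0.1, "ay": 0.1, "az": 0},
  {"tx": 0.8, "ty": 0.65, "tz": 1, "ax": 0.1, "ay": 0.1, "az": 0},
  {"tx": 0.7, "ty": 0.6, "tz": 2, "ax": 0, "ay": 0, "az": 0},
  {"tx": 0, "ty": 0, "tz": 3, "ax": 0, "ay": 0, "az": 0},
  {"tx": 0, "ty": 0, "tz": 3, "ax": 0, "ay": 0, "az": 0},
  {"tx": 0, "ty": 0, "tz": 2.5, "ax": 0, "ay": 0, "az": 0},
  {"tx": 0, "ty": 0, "tz": 1.5, "ax": 0, "ay": 0, "az": 0},
  {"tx": 0, "ty": 0, "tz": 0, "ax": 0, "ay": 0, "az": 0},
])

```text
t: 13.28
tool_pos: [0.5382, -0.2281, 0.1131]
orientation: [180.0, 0.3, -43.1]
ft_force: [-0.3, 0.6, -2.9]
gripper_width: 0.0438
```

Run:
```python
from h import *
RD=RPY([180,0,-43]); go([.543,-.227,.085],RD)
st(); f=snap("scene","s3"); cv2.imwrite("pics/s3c.png",cv2.resize(f["img"][170:380,160:360,::-1],None,fx=2.8,fy=2.8,interpolation=cv2.INTER_CUBIC))
```

```text
t 13.28 shift cm [ 0.29 -0.41  2.81] |.| 2.85 rot [ 0.02  0.35 -0.07] |.| 0.36
t 13.28 w 0.0438 F tool [-0.6 -0.3  2.9] M tool [-0.126 -0.101  0.009]
```

View pics/s3c.png

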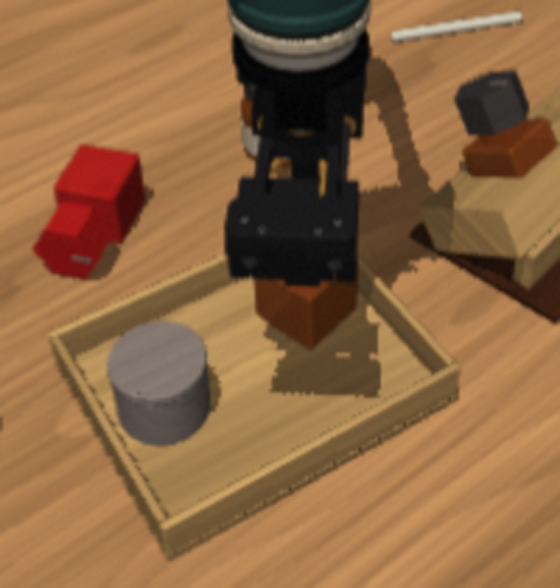

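>>> play_rows([
  {"tx": 0.2, "ty": -0.2, "tz": 0.6, "ax": 0, "ay": 0.3, "az": 0},
  {"tx": 0, "ty": 0, "tz": 0.7, "ax": 0, "ay": 0, "az": 0},
  {"tx": 0, "ty": 0, "tz": 0.5, "ax": 0, "ay": 0, "az": 0},
  {"tx": 0, "ty": 0, "tz": 0.3, "ax": 0, "ay": 0, "az": 0},
  {"tx": 0, "ty": 0, "tz": 0.2, "ax": 0, "ay": 0, "az": 0},
  {"tx": 0, "ty": 0, "tz": 0, "ax": 0, "ay": 0, "az": 0},
])

```text
t: 13.83
tool_pos: [0.545, -0.2281, 0.095]
orientation: [-179.9, -0.4, -43.0]
ft_force: [-0.9, 0.4, -2.1]
gripper_width: 0.0436
```

>>> play_rows([
  {"tx": 0, "ty": 0, "tz": 0.1, "ax": 0, "ay": 0, "az": 0},
  {"tx": 0, "ty": 0, "tz": 0.1, "ax": 0, "ay": 0, "az": 0},
  {"tx": 0, "ty": 0, "tz": 0, "ax": 0, "ay": 0, "az": 0},
])

```text
t: 14.08
tool_pos: [0.5453, -0.2282, 0.0933]
orientation: [-179.9, -0.4, -43.0]
ft_force: [-0.3, 0.3, -2.7]
gripper_width: 0.0437
```

>>> play_rows([
  {"tx": 0, "ty": 0, "tz": 0.15, "ax": -0.05, "ay": -0.2, "az": 0},
  {"tx": 0, "ty": 0, "tz": 0.15, "ax": 0, "ay": 0, "az": 0},
  {"tx": 0, "ty": 0, "tz": 0.1, "ax": 0, "ay": 0, "az": 0},
  {"tx": 0, "ty": 0, "tz": 0, "ax": 0, "ay": 0, "az": 0},
])

```text
t: 14.42
tool_pos: [0.545, -0.2282, 0.0889]
orientation: [-179.9, -0.2, -43.0]
ft_force: [-0.2, 0.3, -2.3]
gripper_width: 0.0439
```

>>> play_rows([
  {"tx": 0, "ty": 0, "tz": 0.1, "ax": 0, "ay": 0, "az": 0},
  {"tx": 0, "ty": 0, "tz": 0.1, "ax": 0, "ay": 0, "az": 0},
  {"tx": 0, "ty": 0, "tz": 0, "ax": 0, "ay": 0, "az": 0},
])

```text
t: 14.67
tool_pos: [0.545, -0.2282, 0.087]
orientation: [-179.9, -0.2, -43.0]
ft_force: [0.7, -0.1, -1.9]
gripper_width: 0.0436
```

Run:
```python
from h import *
RD=RPY([180,0,-43]); go([.543,-.227,.085],RD)
st()
```

```text
t 14.67 shift cm [-0.23  0.05  0.2 ] |.| 0.31 rot [-0.06 -0.17  0.02] |.| 0.18
t 14.67 w 0.0436 F tool [ 0.5 -0.4  1.9] M tool [-0.108 -0.119 -0.002]
```

>>> play_rows([
  {"tx": 0, "ty": 0, "tz": 0.05, "ax": 0, "ay": -0.15, "az": 0},
  {"tx": 0, "ty": 0, "tz": 0.05, "ax": 0, "ay": 0, "az": 0},
  {"tx": 0, "ty": 0, "tz": 0, "ax": 0, "ay": 0, "az": 0},
])

```text
t: 14.92
tool_pos: [0.5452, -0.2283, 0.0862]
orientation: [-179.9, -0.0, -43.0]
ft_force: [0.1, 0.0, -2.4]
gripper_width: 0.0436
```

>>> play_rows([
  {"tx": 0, "ty": 0, "tz": 0.05, "ax": 0, "ay": 0, "az": 0},
  {"tx": 0, "ty": 0, "tz": 0.05, "ax": 0, "ay": 0, "az": 0},
  {"tx": 0, "ty": 0, "tz": 0, "ax": 0, "ay": 0, "az": 0},
])

```text
t: 15.17
tool_pos: [0.5453, -0.2283, 0.0855]
orientation: [-179.9, -0.1, -43.0]
ft_force: [0.1, -0.2, -1.9]
gripper_width: 0.0438
```

>>> play_rows([
  {"tx": 0, "ty": 0, "tz": 0.05, "ax": 0, "ay": 0, "az": 0},
  {"tx": 0, "ty": 0, "tz": 0.05, "ax": 0, "ay": 0, "az": 0},
  {"tx": 0, "ty": 0, "tz": 0, "ax": 0, "ay": 0, "az": 0},
])

```text
t: 15.42
tool_pos: [0.5454, -0.2285, 0.0853]
orientation: [-179.9, -0.1, -43.0]
ft_force: [-2.3, -0.3, 6.5]
gripper_width: 0.0438
```

>>> play_rows([
  {"tx": 0, "ty": 0, "tz": 0.05, "ax": 0, "ay": 0, "az": 0},
  {"tx": 0, "ty": 0, "tz": 0, "ax": 0, "ay": 0, "az": 0},
  {"tx": 0, "ty": 0, "tz": 0, "ax": 0, "ay": 0, "az": 0},
])

```text
t: 15.67
tool_pos: [0.5454, -0.2285, 0.0853]
orientation: [-179.9, -0.1, -43.0]
ft_force: [-3.2, -0.1, 7.8]
gripper_width: 0.0435
```

The jar is on the floor at about 10 N. I'll ease off slightly and open the gripper.

>>> play_rows([
  {"tx": 0, "ty": 0, "tz": -0.05, "ax": 0, "ay": 0, "az": 0},
  {"tx": 0, "ty": 0, "tz": 0, "ax": 0, "ay": 0, "az": 0},
])

```text
t: 15.83
tool_pos: [0.5454, -0.2285, 0.0853]
orientation: [-179.9, -0.1, -43.0]
ft_force: [-2.5, 0.9, 6.7]
gripper_width: 0.0435
```

>>> play_rows([
  {"tx": 0, "ty": 0, "tz": 0, "ax": 0, "ay": 0, "az": 0},
  {"tx": 0, "ty": 0, "tz": 0, "ax": 0, "ay": 0, "az": 0},
  {"tx": 0, "ty": 0, "tz": 0, "ax": 0, "ay": 0, "az": 0},
  {"tx": 0, "ty": 0, "tz": 0, "ax": 0, "ay": 0, "az": 0},
  {"tx": 0, "ty": 0, "tz": 0, "ax": 0, "ay": 0, "az": 0},
  {"tx": 0, "ty": 0, "tz": 0, "ax": 0, "ay": 0, "az": 0},
  {"tx": 0, "ty": 0, "tz": 0, "ax": 0, "ay": 0, "az": 0},
], hand=0)

```text
t: 16.42
tool_pos: [0.5451, -0.2282, 0.0841]
orientation: [-179.9, -0.0, -43.0]
ft_force: [-0.3, 0.3, 0.3]
gripper_width: 0.0874
```

>>> play_rows([
  {"tx": 0, "ty": 0, "tz": -1, "ax": 0, "ay": 0, "az": 0},
  {"tx": 0, "ty": 0, "tz": -2, "ax": 0, "ay": 0, "az": 0},
  {"tx": 0, "ty": 0, "tz": -3, "ax": 0, "ay": 0, "az": 0},
  {"tx": 0, "ty": 0, "tz": -3, "ax": 0, "ay": 0, "az": 0},
  {"tx": 0, "ty": 0, "tz": -3, "ax": 0, "ay": 0, "az": 0},
  {"tx": 0, "ty": 0, "tz": -3, "ax": 0, "ay": 0, "az": 0},
  {"tx": 0, "ty": 0, "tz": -1, "ax": 0, "ay": 0, "az": 0},
  {"tx": 0, "ty": 0, "tz": 0, "ax": 0, "ay": 0, "az": 0},
])

```text
t: 17.08
tool_pos: [0.5471, -0.2293, 0.2489]
orientation: [-179.8, -0.5, -43.0]
ft_force: [1.0, -1.0, 0.2]
gripper_width: 0.0881
```

Run:
```python
from h import *
st(); f=snap("scene","s4"); cv2.imwrite("pics/s4c.png",cv2.resize(f["img"][140:380,160:440,::-1],None,fx=2.5,fy=2.5,interpolation=cv2.INTER_CUBIC)); snap("top","t4"); snap("wrist","w7")
```

```text
t 17.08 w 0.0881 F tool [ 1.4  0.1 -0.2] M tool [-0.109  0.018 -0.   ]
```

View pics/s4c.png

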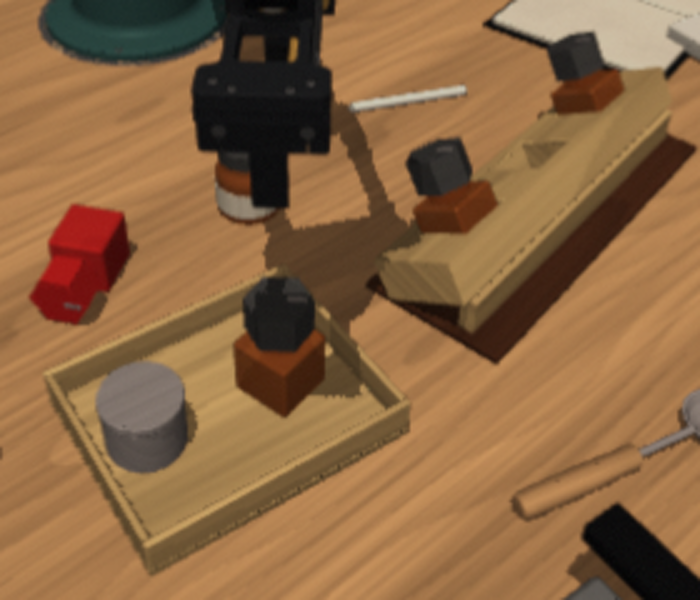

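View pics/w7.png

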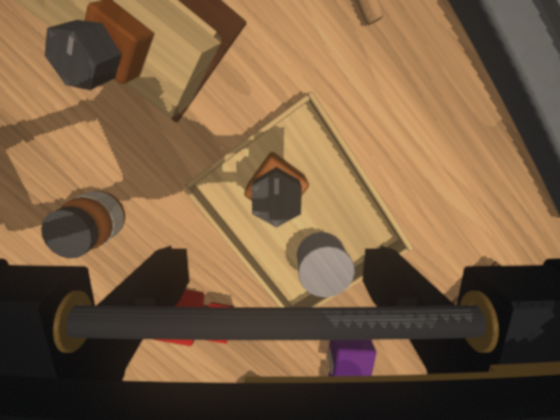

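View pics/t4.png

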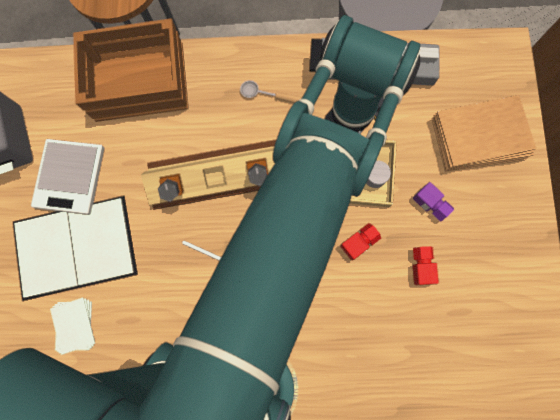

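The jar stands upright on the tray floor at about (280,345) in the scene crop, with its lid still turned against its body. The outer two jars are in their nests, and the tin and honey jar haven't moved. The gripper is clear, so I'll hand in.

```bash
python3 -c "
from plant import manip
print(manip.sign_off())"
```

```text
the job is handed in; nothing more can be done
None
```

The middle jar had the loose lid. I turned that lid about 38° while the jar was still in the rack, then set the jar upright in the free half of the tray and let go. The job was handed in at about 17 s of the 66 s allowed.

- **Finding it:** The left lid held, with 0.88 N m building up at 6°, so I turned it back and released it. The middle lid gave at about 0.15 N m. I never twisted the right lid, since the loose one was already found.
- **Placing it:** I lifted the jar along its axis, carried it over, straightened it and lowered it slowly. The floor took roughly 10 N before I opened the gripper.
- **Last checks:** The pictures show the jar upright and clear of the tin and walls, with its lid still turned. The other two jars are in their nests, the tin and honey jar have not moved, and the gripper is about 16 cm above the jar, touching nothing.
- **Off-plan:** My first move calls were refused because of row format. In some fast moves the measured TCP was off by up to 6 mm, which I corrected before gripping. I over-moved the tray target by about 2 mm in x, which is harmless there. No check failed at the end.

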